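# Shift a feed gearbox through its H gate and fit the lock plate

### The arm

A 6-joint arm with a two-finger parallel gripper is mounted at the origin on the work surface; the furniture and walls round the work are solid. World frame = base frame: x ahead of the robot, y to its left, z up, the work surface at z = 0. Lengths are in m, angles in degrees, forces in N, time in s.
With the tool pointing down it reaches from about 0.35 to 1 m from the base axis. Payload 7.1 kg.
Tool frame: the origin (TCP) lies at the very end of the fingers, on their centre line; the grasp point (between the pads) lies 19 mm behind it (manip.grip_point_offset is the distance from the TCP to the grasp point, in m); z points along the fingers, y is the line along which they close (so a half turn about z gives the same grasp; the last joint's range is limited). The gripper opens to 85 mm and grips with 20 to 120 N. Pads are 22 mm wide; open, the fingers measure 114 mm over their backs; the gripper's body (76 mm by 85 mm) begins 54 mm behind the grasp point. The pads swing forward as they close: fully open they stand 13 mm farther back than shut.
Start: joints at [-77.063, 24.242, 93.386, -0, 62.372, -1.089], TCP at [0.151, -0.606, 0.231] pointing down, gripper open.
Joint ranges: [-172.04, 172.04], [-51.8, 120.97], [4.93, 147.93], [-75.15, 255.16], [6.16, 154.13], [-145.62, 145.62]. Speed limits (degrees/s): [136.94, 136.94, 172.46, 180, 180, 180].

### API

Orientations are given as a 3x3 rotation matrix whose columns are the frame's x, y, z axes.
In Python, from workcell import manip gives the robot as it stands.
- The arm moves only by the tool carry_out, never from a script. Its argument "steps" is a list of rows, each a list of 3 entries, a list of its own where there are three numbers: the shift along the tool's x, y, z in units of 40 mm (1.0 is 40 mm), then the turn about the tool's z in units of 6 degrees (1.0 is 6 degrees), then the finger opening in mm, from 0 to 85.4. In form: [[[dx, dy, dz], roll, hand], ...]. A call has exactly 10 rows; each row shifts and turns the commanded pose from where the row before left it, along the tool's axes as they then stand; what a row does not reach is not made up. A row lasts 1/10 s, in which the tool goes at most 50 mm and 8.59 degrees, less where a joint would pass 70% of its speed; a pose out of reach is approached as far as the arm can. A call is refused whole if a number of a shift passes 1 or a number of a turn 1, either way. A call with a gripper value outside its range is refused whole. The fingers move at their own pace and stop on an object; "force" is the grip in N (left out, the last holds). Time passes only in rows, so rows that do not move let the fingers close, or fill a call up. It gives the time, the measured TCP pose, the force, the opening and the grip force at its end, in the units of the state.
- manip.read_state(): the state, without advancing time (a new reading comes with each control period).
- manip.camera(name): name is "scene" or "top" or "wrist"; returns (picture, depth): 384x512x3 uint8, red, green, blue; 384x512 float32, m along the optical axis (not along the pixel's ray), 0 where there is no reading.
- manip.get_calibration(name): a dict with "K" (3x3 intrinsics, pixels), "world_from_camera" (4x4, takes a point from camera to world coordinates); the wrist camera has in their place "mount" (4x4, takes a point from camera to tool coordinates, whose origin is the TCP and whose axes are the flange's). Camera axes: x right, y up, looking along -z (the intrinsics and any distortion apply to the point x, -y, -z); pixel columns grow to the right and rows downward; lengths in m; the calibration is good to about 2 mm. A picture is of the moment at which its call begins: read the wrist's pose just before it. get_calibration takes no time and is no camera call.
- manip.hand_in(): hands the job in; it is judged then, once.
Trained networks look in the newest picture that a camera, given by its name, has taken for a name from the list of things; names that differ only in an ending like _2 or _b are one class to them, and where a whole thing is asked for, a point or a joint stands for the part that bears it (a point fixed in the world has none). Each returns a list of dicts, best first, with "p" (0 to 1); they miss things now and then, are a little off and sometimes report something else, mostly with a low value. They report only what shows in the picture. A call takes as long as a camera call.
- manip.spot_in(query, camera): "point" ([x, y, z] in m, in the coordinates of the camera as it stood for that picture, good to about 4 mm: the middle of the surface that is visible of it).
- manip.regions_of(query, camera): "region" (384x512 bool, what is visible of it).
The state is a dict: "clock": time; "joint_positions": joint angles; "dq": joint speeds; "joint_torque": joint torques, N m; "tool_pos": TCP position; "tool_rot": TCP orientation; "wrist_force": force on the tool from outside, world axes, zero at the start; "ft_torque": the same for the moment, N m; "opening": finger opening in m; "grasp_force": force on a finger pad.
Only numpy, scipy, OpenCV 4.12 (cv2) and the standard library are available. Lean on these libraries where they do the work, as an engineer would, in place of code of your own. Each camera call takes 0.05 s, during which the arm holds its last target. There are 200 camera calls.

### The job

Shift the gearbox lever out of the left-hand slot of its H gate, across the neutral slot, and fully forward (away from the robot) into the right-hand slot. Then pick up the bare-metal lock plate by its upright tab and lower it over the tall guide rod, without dropping it, until it lies flat on the gate, square with the gearbox and covering the slots behind the lever, and let go with the lever still in gear. Do not disturb the screw tin, tape roll, whetstone or tape measure.

Things in the scene. Friction and masses are not known exactly. Their poses are not given: they have to be found in the camera images.
- gearbox: Fixed grey gearbox, foot 180 (x) x 170 (y) mm, steel gate plate on top (upper face 100 mm above the bench). Origin: centre of the underside; x forward (away from the robot), y left, z up. A guide rod stands on the gate at the left rear.
- gate_centre (a point): Centre of the H gate, on its upper face (gearbox 0, 0, 100 mm). Left and right slots run along x, joined at x = 0 by the neutral slot along y. Here the lever's 12 mm stem is centred at y = +18 mm (left slot) or -18 (right), x = -22 to +22. Play of the stem: 3 mm either way in neutral, 4 mm inward in the side slots. The gate is solid: the lever changes sides only at neutral.
- shift_fore (a joint): Fore-and-aft tilt of the lever (rad) about the gearbox y axis: 0 neutral, +0.275 fully forward (+x, away from the robot), -0.275 fully back (hard stops). Starts anywhere along the left slot. Light friction, about 2 N at the knob; stays where it is left.
- shift_side (a joint): Sideways tilt of the lever (rad) about the x axis, carried by shift_fore: -0.222 left slot, +0.222 right slot (-y side), hard stops. Same friction; stays where it is left.
- shift_knob (a point): Centre of the black ball knob, 38 mm across, on the lever's top. The lever turns about the point 20 mm above the gearbox origin, 165 mm from the knob centre: with f = shift_fore, s = shift_side the knob is at gearbox x = 165 sin f cos s, y = -165 sin s, z = 20 + 165 cos f cos s mm. The ball can turn between the fingers.
- rod_foot (a point): Foot of the guide rod: on its axis, on the gate's upper face (gearbox -37, +58, 100 mm); axes as the gearbox. The rod is vertical dark steel, 14 mm across, 75 mm tall above this face, the top 4 mm tapered.
- lock_plate: Loose bare-metal plate, 82 (x) x 150 (y) x 10 mm, 0.2 to 0.4 kg, flat on the bench, tab up. Origin: centre of the underside. Tab on the origin: 12 mm thick in x, 46 long in y, top 81 mm above the underside. Fitted: axes point as the gearbox's, origin at gearbox -37, +5, 100 mm, front edge 12 mm behind the lever's stem, which is in the forward right slot.
- plate_hole (a point): Centre of the plate's 18 mm through hole, at the plate's underside (plate 0, +53, 0 mm). The hole also goes through a 36 mm square boss on the plate, whose top is 22 mm above the underside.
- plate_tab (a point): Point to grip the tab: mid tab, 68 mm above the plate's underside, 13 mm below the tab's top; close the fingers along the plate's x.
- screw_tin: Bystander: flat round tin, 75 mm across, 36 mm tall, behind the work. Origin: centre of its underside.
- tape_roll: Bystander: roll of pale tape lying flat, 96 mm across, 25 mm tall, right rear. Origin: centre of its underside.
- oil_stone: Bystander: grey whetstone in a wooden tray, 68 x 190 x 29 mm, behind the lock plate. Origin: centre of its underside.
- tape_measure: Bystander: yellow tape measure, 73 x 83 x 35 mm, right front. Origin: centre of its underside.

How it is judged:
By the outcome, as a careful person would: the job done as asked, in the order asked, and still so for the second after the job is handed in, with the robot touching nothing.
It also fails if it takes over 56 s, if anything falls off the work surface, if the arm or the gripper's body presses on something with over 40 N, if the wrist force passes 120 N, or if a joint passes its speed limit or range.

## Working session

There is one attempt and no reset: what is moved stays moved. The work goes in short steps, Python scripts to look and compute and a tool call to move; the robot and the scene stay as the last step left them, time stands still between calls to the robot, and variables do not carry over. Pictures are saved under pics/ and viewed, at most 10 in all, crops included, and the job is handed in when it is done.

Besides the shell and the picture viewer there is one more tool, called after "Emit:" by a JSON object that holds its "api" and its "payload". carry_out: Moves the arm, as the interface text tells. Its arguments: {"type":"object","properties":{"steps":{"type":"array"},"force":{"type":"number"}},"required":["steps"]}

```bash
mkdir -p pics; cat > h.py <<'E'
import numpy as np, cv2
from workcell import manip
def wfc(cam, st=None):
    c=manip.get_calibration(cam)
    if cam!="wrist": return np.array(c["K"]),np.array(c["world_from_camera"])
    st=st or manip.read_state(); T=np.eye(4);T[:3,:3]=st["tool_rot"];T[:3,3]=st["tool_pos"]
    return np.array(c["K"]),T@np.array(c["mount"])
def cloud(d,K,T):
    v,u=np.mgrid[:d.shape[0],:d.shape[1]]
    P=np.stack([(u-K[0,2])/K[0,0]*d,-(v-K[1,2])/K[1,1]*d,-d],-1)
    W=P@T[:3,:3].T+T[:3,3]; W[d<=0]=np.nan
    return W
def snap(cam,name):
    K,T=wfc(cam); p,d=manip.camera(cam)
    cv2.imwrite("pics/"+name+".png",p[...,::-1]); W=cloud(d,K,T); np.savez("pics/"+name,p=p,d=d,W=W,K=K,T=T)
    return p,d,W,K,T
E
python3 - <<'E'
from h import *
st=manip.read_state(); print({k:np.round(v,3).tolist() for k,v in st.items()})
for cam in("scene","top"):
    p,d,W,K,T=snap(cam,cam+"0")
    print(cam,np.round(K,1).tolist(),np.round(T,3).tolist(),{k:v for k,v in manip.get_calibration(cam).items() if k not in("K","world_from_camera")})
    for q in["gearbox","shift_knob","rod_foot","lock_plate","plate_tab","plate_hole","screw_tin","tape_roll","oil_stone","tape_measure"]:
        r=manip.spot_in(q,cam)
        print(q,[(round(x["p"],2),np.round(T[:3,:3]@x["point"]+T[:3,3],3).tolist()) for x in r[:2]])
a=cv2.imread("pics/scene0.png");b=cv2.imread("pics/top0.png")
cv2.imwrite("pics/both.png",cv2.resize(np.vstack([a,b]),None,fx=.78,fy=.78))
E
```

```text
{'clock': 0.0, 'joint_positions': [-77.064, 24.283, 93.434, -0.002, 62.373, -1.089], 'dq': [0.026, 0.044, -0.007, -0.047, -0.052, -0.098], 'joint_torque': [0.0, -55.738, -28.175, -0.0, 0.007, -0.0], 'tool_pos': [0.151, -0.606, 0.231], 'tool_rot': [[0.97, 0.242, -0.0], [0.242, -0.97, 0.002], [0.0, -0.002, -1.0]], 'wrist_force': [-0.121, -0.102, 0.51], 'ft_torque': [0.039, 0.004, -0.004], 'grasp_force': 0.0, 'opening': 0.086}
scene [[346.9, 0.0, 247.8], [0.0, 346.9, 198.0], [0.0, 0.0, 1.0]] [[0.806, 0.464, -0.366, 0.19], [-0.591, 0.617, -0.519, -0.464], [-0.015, 0.635, 0.772, 0.813], [0.0, 0.0, 0.0, 1.0]] {}
gearbox [(0.71, [0.523, -0.133, 0.103])]
shift_knob [(0.83, [0.531, -0.096, 0.184]), (0.7, [0.553, 0.156, 0.006])]
rod_foot [(0.71, [0.514, -0.138, 0.1])]
lock_plate [(0.68, [0.556, 0.158, 0.007])]
plate_tab []
plate_hole [(0.8, [0.551, 0.157, 0.011]), (0.24, [0.521, -0.134, 0.1])]
screw_tin [(0.68, [0.706, -0.024, 0.036])]
tape_roll [(0.58, [0.702, -0.234, 0.023])]
oil_stone [(0.74, [0.698, 0.119, 0.027])]
tape_measure []
top [[472.2, 0.0, 255.6], [0.0, 472.2, 184.1], [0.0, 0.0, 1.0]] [[-0.015, 0.996, -0.085, 0.439], [-1.0, -0.015, 0.006, 0.003], [0.005, 0.085, 0.996, 1.28], [0.0, 0.0, 0.0, 1.0]] {}
gearbox [(0.93, [0.535, -0.117, 0.101]), (0.23, [0.713, 0.134, 0.026])]
shift_knob [(0.49, [0.533, -0.083, 0.19])]
rod_foot [(0.76, [0.535, -0.115, 0.102])]
lock_plate [(0.79, [0.556, 0.169, 0.011])]
plate_tab [(0.55, [0.558, 0.17, 0.015])]
plate_hole [(0.55, [0.554, 0.172, 0.01])]
screw_tin [(0.71, [0.711, -0.019, 0.035]), (0.23, [0.554, 0.17, 0.011])]
tape_roll [(0.81, [0.699, -0.23, 0.028]), (0.32, [0.556, 0.168, 0.011])]
oil_stone [(0.78, [0.711, 0.135, 0.027])]
tape_measure [(0.61, [0.325, -0.257, 0.033])]
```

View pics/both.png

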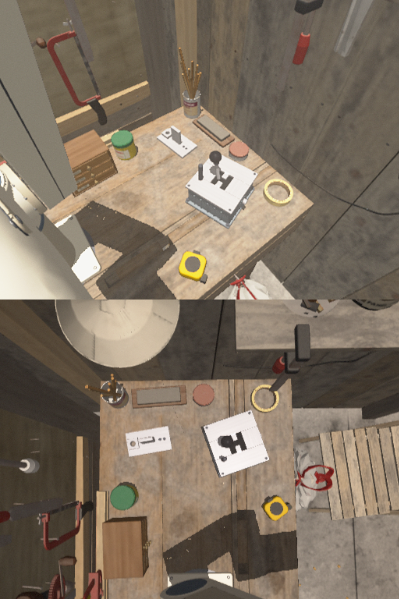

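```bash
python3 - <<'E'
from h import *
for cam in("top","scene"):
    z=np.load(f"pics/{cam}0.npz");W=z["W"];p=z["p"]
    X,Y,Z=np.moveaxis(W,-1,0)
    for nm,c,r,lo,hi in(("gate",(.533,-.118),.15,.094,.106),("plate",(.556,.168),.1,.006,.016),("tab",(.556,.168),.08,.04,.1),("rod",(.533,-.118),.12,.115,.18),("knob+",(.533,-.118),.1,.165,.25)):
        m=(np.hypot(X-c[0],Y-c[1])<r)&(Z>lo)&(Z<hi)
        if m.sum()<5: print(cam,nm,m.sum());continue
        P=W[m]; 
        if nm in("rod",):
            km=np.float32(P[:,:2]);
            lab=cv2.kmeans(km,2,None,(3,50,1e-5),5,0)[1].ravel()
            for i in(0,1): print(cam,"rod/knob cl",(lab==i).sum(),np.round(P[lab==i].mean(0),4),np.round(P[lab==i].max(0),3))
            continue
        R=cv2.minAreaRect(np.float32(P[:,:2]*1000))
        print(cam,nm,m.sum(),np.round(R[0],1),np.round(R[1],1),round(R[2],1),np.round(P.mean(0),4),"zmax",P[:,2].max())
t=cv2.imread("pics/top0.png"); s=cv2.imread("pics/scene0.png")
a=cv2.resize(t[90:240,140:370],(690,450),interpolation=3)
cv2.imwrite("pics/topc.png",a)
E
```

```text
top gate 3977 [ 539.  -121.7] [172.  166.1] 18.2 [ 0.5388 -0.1229  0.0997] zmax 0.10589372772426708
top plate 1284 [559.9 166.6] [181.7 171.4] 6.6 [0.5563 0.1641 0.0102] zmax 0.01598015077995507
top tab 118 [556.6 171.8] [12.9 45.3] 10.0 [0.5556 0.1703 0.0747] zmax 0.08714669393562646
top rod/knob cl 36 [ 0.4846 -0.077   0.1664] [ 0.491 -0.072  0.178]
top rod/knob cl 2 [ 0.5219 -0.0746  0.179 ] [ 0.523 -0.072  0.18 ]
top knob+ 233 [515.9 -84.1] [35.1 74.2] 88.3 [ 0.5288 -0.0838  0.1909] zmax 0.20306426603390526
scene gate 3470 [ 539.9 -121.4] [173.6 166.3] 18.5 [ 0.5334 -0.1338  0.1008] zmax 0.10561225800088447
scene plate 719 [571.9 175.1] [113.4 152.4] 8.8 [0.5528 0.1546 0.0114] zmax 0.01597657316848855
scene tab 162 [556.8 172.8] [13.7 48.7] 9.8 [0.5551 0.1682 0.0663] zmax 0.08504077821737233
scene rod/knob cl 89 [ 0.5342 -0.0979  0.1468] [ 0.543 -0.078  0.179]
scene rod/knob cl 108 [ 0.4844 -0.0813  0.1504] [ 0.494 -0.072  0.177]
scene knob+ 240 [518.7 -80.4] [33.7 74.6] 68.9 [ 0.5256 -0.0894  0.1889] zmax 0.20246170785757478
```

View pics/topc.png

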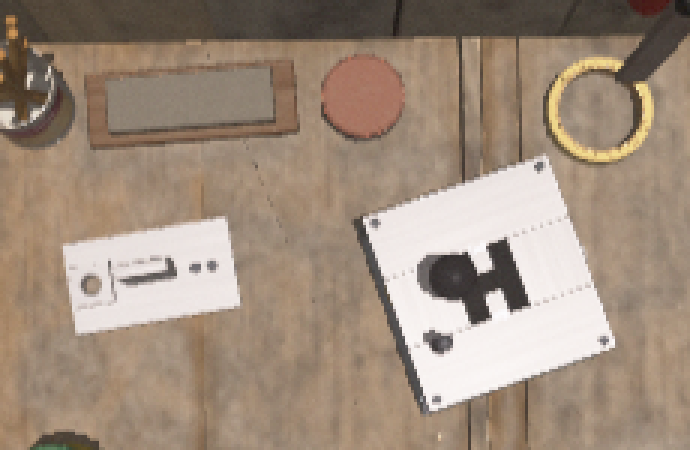

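```bash
cat >> h.py <<'E'
G=np.array([.5395,-.1215]); GY=np.radians(18.3)
def rot(a): return np.array([[np.cos(a),-np.sin(a)],[np.sin(a),np.cos(a)]])
def g2w(x,y,z=None):
    q=G+rot(GY)@np.array([x,y])/1000
    return q if z is None else np.r_[q,z/1000]
def w2g(W): # world pts -> gearbox mm
    W=np.asarray(W); q=(W[...,:2]-G)@rot(GY)*1000
    return np.concatenate([q,W[...,2:]*1000],-1)
def plan(pos,yaw):
    """units: roll first, then shift in the tool axes after the roll; yaw = world yaw (deg) of tool x"""
    s=manip.read_state(); R=np.array(s["tool_rot"]); y0=np.degrees(np.arctan2(R[1,0],R[0,0]))
    roll=-(yaw-y0); a=np.radians(yaw); d=np.array(pos)-s["tool_pos"]
    T=np.array([[np.cos(a),np.sin(a),0],[np.sin(a),-np.cos(a),0],[0,0,-1]])@d
    a0=np.radians(y0); T0=np.array([[np.cos(a0),np.sin(a0),0],[np.sin(a0),-np.cos(a0),0],[0,0,-1]])@d
    print("now",np.round(s["tool_pos"],4),"yaw",round(y0,2),"t",s["clock"],"| roll",round(roll/6,3),"shift after roll",np.round(T/.04,3),"shift w/o roll",np.round(T0/.04,3))
E
python3 - <<'E'
from h import *
from scipy.optimize import least_squares
for cam in("top","scene"):
    W=w2g(np.load(f"pics/{cam}0.npz")["W"])
    m=(abs(W[...,0])<75)&(abs(W[...,1]-36)<45)&(W[...,2]>172)&~(np.hypot(W[...,0]+37,W[...,1]-58)<14)
    P=W[m]; f=lambda c:np.linalg.norm(P-c,axis=1)-19
    r=least_squares(f,[0,36,180],loss="soft_l1"); print(cam,len(P),r.x,np.std(f(r.x)))
    m=(np.hypot(W[...,0]+37,W[...,1]-58)<14)&(W[...,2]>173);print("rodtop",W[m].mean(0))
plan(g2w(0,36,205),18.3)
E
```

```text
top 204 [  8.24927559  35.17039542 180.78892469] 1.4781363096840137
rodtop [-37.25248527  58.07846987 175.01997119]
scene 204 [  9.55431421  35.52691487 181.92649312] 0.9887293642580787
rodtop [-37.38998192  56.8015125  174.86702574]
now [ 0.1515 -0.6063  0.2313] yaw 14.02 t 1.1 | roll -0.713 shift after roll [13.016 -9.362  0.659] shift w/o roll [ 12.282 -10.307   0.659]
```

Emit:
{"api": "carry_out", "payload": {"steps": [[[0, 0, 0], -0.71, 85], [[0.85, -0.6, 0], 0, 85], [[0.85, -0.6, 0], 0, 85], [[0.85, -0.6, 0], 0, 85], [[0.85, -0.6, 0], 0, 85], [[0.85, -0.6, 0], 0, 85], [[0.85, -0.6, 0], 0, 85], [[0.85, -0.6, 0], 0, 85], [[0.85, -0.6, 0], 0, 85], [[0.85, -0.6, 0], 0, 85]], "force": 40}}

```text
clock: 2.1
tool_pos: [0.3751, -0.3039, 0.2316]
tool_rot: [[0.95, 0.314, 0.0], [0.314, -0.95, -0.0], [0.0, 0.001, -1.0]]
wrist_force: [0.7, -0.7, 0.2]
opening: 0.0849
grasp_force: 0.0
```

Emit:
{"api": "carry_out", "payload": {"steps": [[[0.8, -0.57, 0], 0, 85], [[0.8, -0.57, 0], 0, 85], [[0.8, -0.57, 0], 0, 85], [[0.8, -0.57, 0], 0, 85], [[0.8, -0.57, 0], 0, 85], [[0.8, -0.57, 0], 0, 85], [[0.8, -0.57, 0], 0, 85], [[0, 0, 0], 0, 85], [[0, 0, 0], 0, 85], [[0, 0, 0], 0, 85]]}}

```text
clock: 3.1
tool_pos: [0.5362, -0.0839, 0.2312]
tool_rot: [[0.95, 0.313, -0.001], [0.313, -0.95, -0.0], [-0.001, -0.0, -1.0]]
wrist_force: [-0.1, 0.8, 0.1]
opening: 0.085
grasp_force: 0.0
```

```bash
python3 - <<'E'
from h import *
plan(g2w(9,36,157),18.3)
E
```

```text
now [ 0.5362 -0.0839  0.2312] yaw 18.27 t 3.1 | roll -0.005 shift after roll [0.008 0.018 1.855] shift w/o roll [0.008 0.018 1.855]
```

Emit:
{"api": "carry_out", "payload": {"steps": [[[0, 0.02, 0.6], 0, 85], [[0, 0, 0.6], 0, 85], [[0, 0, 0.5], 0, 85], [[0, 0, 0.15], 0, 85], [[0, 0, 0], 0, 32], [[0, 0, 0], 0, 32], [[0, 0, 0], 0, 32], [[0, 0, 0], 0, 32], [[0, 0, 0], 0, 32], [[0, 0, 0], 0, 32]], "force": 40}}

```text
clock: 4.1
tool_pos: [0.5382, -0.0844, 0.1586]
tool_rot: [[0.949, 0.314, 0.003], [0.314, -0.949, -0.001], [0.002, 0.001, -1.0]]
wrist_force: [-0.2, -1.4, 6.9]
opening: 0.0359
grasp_force: 39.7
```

Emit:
{"api": "carry_out", "payload": {"steps": [[[-0.11, 0, 0], 0, 32], [[-0.12, 0, 0], 0, 32], [[0, 0, 0], 0, 32], [[0, 0.2, -0.03], 0, 32], [[0, 0.2, -0.03], 0, 32], [[0, 0.2, -0.03], 0, 32], [[0, 0.2, -0.01], 0, 32], [[0, 0.2, 0], 0, 32], [[0, 0, 0], 0, 32], [[0, 0, 0], 0, 32]]}}

```text
clock: 5.1
tool_pos: [0.5412, -0.1245, 0.1619]
tool_rot: [[0.95, 0.313, 0.001], [0.313, -0.95, 0.001], [0.001, -0.001, -1.0]]
wrist_force: [-0.0, 3.7, 5.0]
opening: 0.0359
grasp_force: 41.7
```

```bash
python3 - <<'E'
from h import *
s=manip.read_state();print(w2g(s["tool_pos"]),np.round(s["wrist_force"],1),s["opening"])
E
```

```text
[  0.71067383  -3.37463782 161.88843762] [-0.   3.7  5. ] 0.03586298619647343
```

Emit:
{"api": "carry_out", "payload": {"steps": [[[0, 0.21, 0.01], 0, 32], [[0, 0.21, 0.03], 0, 32], [[0, 0.21, 0.03], 0, 32], [[0, 0.2, 0.03], 0, 32], [[0, 0, 0], 0, 32], [[0.27, 0, 0.01], 0, 32], [[0.27, 0, 0.03], 0, 32], [[0.27, 0, 0.05], 0, 32], [[0.29, 0, 0.06], 0, 32], [[0, 0, 0], 0, 32]]}}

```text
clock: 6.1
tool_pos: [0.5943, -0.1426, 0.1515]
tool_rot: [[0.949, 0.315, 0.001], [0.315, -0.949, -0.001], [0.001, 0.001, -1.0]]
wrist_force: [-0.5, 0.5, 5.5]
opening: 0.0363
grasp_force: 42.0
```

```bash
python3 - <<'E'
from h import *
s=manip.read_state();print(w2g(s["tool_pos"]),np.round(s["wrist_force"],1),s["opening"])
E
```

```text
[ 45.37274718 -37.20649014 151.45600885] [-0.5  0.5  5.5] 0.036339372517274614
```

Emit:
{"api": "carry_out", "payload": {"steps": [[[0.1, 0, 0], 0, 32], [[0, 0, 0], 0, 32], [[0, 0, 0], 0, 85], [[0, 0, 0], 0, 85], [[0, 0, 0], 0, 85], [[0, 0, 0], 0, 85], [[0, 0, -0.7], 0, 85], [[0, 0, -0.9], 0, 85], [[0, 0, -0.9], 0, 85], [[0, 0, -0.5], 0, 85]]}}

```text
clock: 7.1
tool_pos: [0.5981, -0.1418, 0.2746]
tool_rot: [[0.95, 0.314, 0.004], [0.314, -0.95, -0.001], [0.004, 0.002, -1.0]]
wrist_force: [-0.0, 0.3, -0.4]
opening: 0.0848
grasp_force: 0.0
```

```bash
python3 - <<'E'
from h import *
from scipy.optimize import least_squares
for cam in("scene",):
    W=w2g(snap(cam,cam+"1")[2])
    m=(np.hypot(W[...,0]-44,W[...,1]+36)<26)&(W[...,2]>165)&(W[...,2]<205)
    P=W[m]; f=lambda c:np.linalg.norm(P-c,axis=1)-19
    r=least_squares(f,[44,-36,175],loss="soft_l1"); print(cam,len(P),r.x,np.std(f(r.x)))
# plate hover: 0.25
plan([.5565,.172,.25],99.5)
E
```

```text
scene 210 [ 45.32960717 -35.06238553 175.96034012] 1.0020442386202477
now [ 0.5993 -0.1421  0.2773] yaw 18.28 t 7.15 | roll -13.536 shift after roll [7.921 0.24  0.683] shift w/o roll [ 1.447 -7.791  0.683]
```

Emit:
{"api": "carry_out", "payload": {"steps": [[[0, 0, 0], -1, 85], [[0, 0, 0], -1, 85], [[0, 0, 0], -1, 85], [[0, 0, 0], -1, 85], [[0, 0, 0], -1, 85], [[0, 0, 0], -1, 85], [[0, 0, 0], -1, 85], [[0, 0, 0], -1, 85], [[0, 0, 0], -1, 85], [[0, 0, 0], -1, 85]]}}

```text
clock: 8.15
tool_pos: [0.5967, -0.1414, 0.2707]
tool_rot: [[0.199, 0.98, -0.001], [0.98, -0.199, 0.0], [0.0, -0.001, -1.0]]
wrist_force: [0.2, 0.3, 0.3]
opening: 0.0847
grasp_force: 0.0
```

Emit:
{"api": "carry_out", "payload": {"steps": [[[0, 0, 0], -1, 85], [[0, 0, 0], -1, 85], [[0, 0, 0], -1, 85], [[0, 0, 0], -0.54, 85], [[0.95, 0.03, 0], 0, 85], [[0.95, 0.03, 0], 0, 85], [[0.95, 0.03, 0], 0, 85], [[0.95, 0.03, 0], 0, 85], [[0.95, 0.03, 0], 0, 85], [[0.95, 0.03, 0], 0, 85]]}}

```text
clock: 9.15
tool_pos: [0.5658, 0.086, 0.2709]
tool_rot: [[-0.165, 0.986, -0.0], [0.986, 0.165, 0.0], [0.0, -0.0, -1.0]]
wrist_force: [0.5, 0.3, 0.0]
opening: 0.0851
grasp_force: 0.0
```

```bash
python3 - <<'E'
from h import *
plan([.5565,.172,.25],99.5)
c=manip.get_calibration("wrist");print(np.round(c["K"],1).tolist(),np.round(c["mount"],3).tolist())
p,d,W,K,T=snap("wrist","w1")
print(np.round(T,3).tolist())
q=(np.array([.5565,.172,.01])-T[:3,3])@T[:3,:3];print("plate px",K[0,2]-K[0,0]*q[0]/q[2],K[1,2]+K[1,1]*q[1]/q[2])
q=w2g(T[:3,3]);print(q)
E
```

```text
now [0.5658 0.086  0.2709] yaw 99.51 t 9.15 | roll 0.002 shift after roll [2.159 0.127 0.521] shift w/o roll [2.159 0.127 0.521]
[[264.6, 0.0, 260.4], [0.0, 264.6, 186.1], [0.0, 0.0, 1.0]] [[0.001, 0.965, 0.262, 0.066], [1.0, -0.001, 0.001, 0.0], [0.001, 0.262, -0.965, -0.141], [0.0, 0.0, 0.0, 1.0]]
[[0.986, -0.16, -0.042, 0.555], [0.166, 0.952, 0.258, 0.151], [-0.001, -0.261, 0.965, 0.412], [0.0, 0.0, 0.0, 1.0]]
plate px 263.8397280169285 99.96408234255436
[100.69411994 254.06039499 412.32320293]
```

View pics/w1.png

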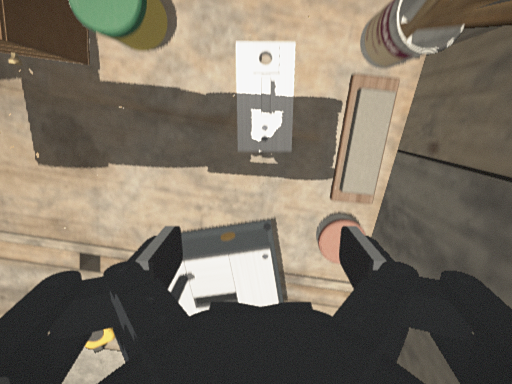

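```bash
cat > pl.py <<'E'
from h import *
def plate_fit(z,c=(.5565,.171)):
    W=z["W"];X,Y,Z=np.moveaxis(W,-1,0); near=np.hypot(X-c[0],Y-c[1])<.1
    m=near&(Z>.004)&(Z<.016); m=cv2.morphologyEx(m.astype(np.uint8),cv2.MORPH_OPEN,np.ones((3,3)))
    n,l,s,_=cv2.connectedComponentsWithStats(m); k=1+np.argmax(s[1:,4]); P=W[l==k]
    R=cv2.minAreaRect(np.float32(P[:,:2]*1000)); print("plate",np.round(R[0],1),np.round(R[1],1),round(R[2],2),"z",np.median(P[:,2]).round(4))
    P=W[near&(Z>.072)&(Z<.09)]
    if len(P)>5: R=cv2.minAreaRect(np.float32(P[:,:2]*1000)); print("tab top",len(P),np.round(R[0],1),np.round(R[1],1),round(R[2],2),P[:,2].max().round(4))
    P=W[near&(Z>.018)&(Z<.027)]
    if len(P)>5: R=cv2.minAreaRect(np.float32(P[:,:2]*1000)); print("boss",len(P),np.round(R[0],1),np.round(R[1],1),round(R[2],2))
E
python3 - <<'E'
from pl import *
z=np.load("pics/w1.npz"); plate_fit(z); plate_fit(np.load("pics/top0.npz"))
g=cv2.cvtColor(z["p"],cv2.COLOR_RGB2GRAY)[45:70,252:280]
m=(g<140).astype(np.uint8);n,l,s,c=cv2.connectedComponentsWithStats(m)
for i in range(1,n):
  if s[i,4]>20:
    u,v=c[i]+[252,45];T,K=z["T"],z["K"];r=T[:3,:3]@[(u-K[0,2])/K[0,0],-(v-K[1,2])/K[1,1],-1];print("hole",s[i],T[:3,3]+r*(.022-T[2,3])/r[2], T[:3,3]+r*(.016-T[2,3])/r[2])
E
```

```text
plate [557.9 171.2] [ 82.1 149.7] 9.22 z 0.009
tab top 395 [558.  171.2] [11.  44.4] 9.58 0.0818
boss 655 [549.5 223.1] [35.9 36.3] 8.99
plate [556.7 172.5] [ 82.6 151.2] 8.75 z 0.01
tab top 90 [556.7 172.1] [12.8 44.8] 11.0 0.0871
boss 149 [537.7 199.3] [93.1 53.2] 81.73
hole [ 7  7 12  9 27] [0.54577953 0.22752768 0.022     ] [0.54563275 0.228699   0.016     ]
```

Emit:
{"api": "carry_out", "payload": {"steps": [[[0.7, 0.05, 0.2], 0.05, 85], [[0.7, 0.05, 0.6], 0, 85], [[0.74, 0.06, 0.7], 0, 85], [[0, 0, 0.8], 0, 85], [[0, 0, 0.7], 0, 85], [[0, 0, 0], 0, 85], [[0, 0, 0], 0, 85], [[0, 0, 0], 0, 85], [[0, 0, 0], 0, 85], [[0, 0, 0], 0, 85]]}}

```text
clock: 10.2
tool_pos: [0.5596, 0.1701, 0.1527]
tool_rot: [[-0.16, 0.987, 0.002], [0.987, 0.16, 0.001], [0.0, 0.002, -1.0]]
wrist_force: [0.8, -0.3, 0.3]
opening: 0.085
grasp_force: 0.0
```

```bash
python3 - <<'E'
from h import *
plan([.5578,.1713,.049],99.2)
E
```

```text
now [0.5596 0.1701 0.1527] yaw 99.2 t 10.2 | roll 0.001 shift after roll [ 0.038 -0.038  2.592] shift w/o roll [ 0.038 -0.038  2.592]
```

Emit:
{"api": "carry_out", "payload": {"steps": [[[0.03, -0.03, 0.6], 0, 85], [[0, 0, 0.7], 0, 85], [[0, 0, 0.7], 0, 85], [[0, 0, 0.56], 0, 85], [[0, 0, 0], 0, 4], [[0, 0, 0], 0, 4], [[0, 0, 0], 0, 4], [[0, 0, 0], 0, 4], [[0, 0, 0], 0, 4], [[0, 0, 0], 0, 4]], "force": 90}}

```text
clock: 11.2
tool_pos: [0.5578, 0.1712, 0.0501]
tool_rot: [[-0.16, 0.987, 0.001], [0.987, 0.16, 0.0], [0.0, 0.001, -1.0]]
wrist_force: [-1.6, -1.8, 8.3]
opening: 0.0107
grasp_force: 88.8
```

Emit:
{"api": "carry_out", "payload": {"steps": [[[0, 0, 0], 0, 4], [[0, 0, 0], 0, 4], [[0, 0, 0], 0, 4], [[0, 0, 0], 0, 4], [[0, 0, -0.1], 0, 4], [[0, 0, -0.2], 0, 4], [[0, 0, -0.2], 0, 4], [[0, 0, 0], 0, 4], [[0, 0, 0], 0, 4], [[0, 0, 0], 0, 4]]}}

```text
clock: 12.2
tool_pos: [0.5572, 0.171, 0.0687]
tool_rot: [[-0.16, 0.987, -0.0], [0.987, 0.16, -0.0], [-0.0, -0.0, -1.0]]
wrist_force: [-0.3, -0.0, -3.6]
opening: 0.0106
grasp_force: 87.8
```

Emit:
{"api": "carry_out", "payload": {"steps": [[[0, 0, -0.4], 0, 4], [[0, 0, -0.7], 0, 4], [[0, 0, -0.8], 0, 4], [[0, 0, -0.8], 0, 4], [[0, 0, -0.8], 0, 4], [[0, 0, -0.7], -0.3, 4], [[0, 0, -0.5], -0.4, 4], [[0, 0, -0.3], -0.5, 4], [[0, 0, 0], -0.32, 4], [[0, 0, 0], 0, 4]]}}

```text
clock: 13.2
tool_pos: [0.5573, 0.171, 0.2702]
tool_rot: [[-0.315, 0.949, 0.001], [0.949, 0.315, 0.0], [-0.0, 0.001, -1.0]]
wrist_force: [-0.3, -0.5, -4.9]
opening: 0.0107
grasp_force: 88.3
```

```bash
python3 - <<'E'
from h import *
plan(g2w(-37,5,270),108.3)
s=manip.read_state();print(s["opening"],np.round(s["wrist_force"],1))
E
```

```text
now [0.5573 0.171  0.2702] yaw 108.36 t 13.2 | roll 0.01 shift after roll [-6.678e+00 -3.643e+00  6.000e-03] shift w/o roll [-6.674e+00 -3.650e+00  6.000e-03]
0.010699852192550641 [-0.3 -0.5 -4.9]
```

Emit:
{"api": "carry_out", "payload": {"steps": [[[-0.3, -0.16, 0], 0, 4], [[-0.6, -0.33, 0], 0, 4], [[-0.85, -0.46, 0], 0, 4], [[-0.85, -0.46, 0], 0, 4], [[-0.85, -0.46, 0], 0, 4], [[-0.85, -0.46, 0], 0, 4], [[-0.85, -0.46, 0], 0, 4], [[-0.8, -0.44, 0], 0, 4], [[-0.5, -0.27, 0], 0, 4], [[-0.23, -0.13, 0], 0, 4]]}}

```text
clock: 14.2
tool_pos: [0.5024, -0.1306, 0.2687]
tool_rot: [[-0.312, 0.95, -0.001], [0.95, 0.312, -0.0], [0.0, -0.001, -1.0]]
wrist_force: [-0.3, 0.3, -4.2]
opening: 0.0107
grasp_force: 88.3
```

Emit:
{"api": "carry_out", "payload": {"steps": [[[0, 0, 0], 0, 4], [[0, 0, 0], 0, 4], [[0, 0, 0.2], 0, 4], [[0, 0, 0.2], 0, 4], [[0, 0, 0.2], 0, 4], [[0, 0, 0.1], 0, 4], [[0, 0, 0], 0, 4], [[0, 0, 0], 0, 4], [[0, 0, 0], 0, 4], [[0, 0, 0], 0, 4]]}}

```text
clock: 15.2
tool_pos: [0.5039, -0.1284, 0.2413]
tool_rot: [[-0.315, 0.949, 0.001], [0.949, 0.315, -0.0], [-0.0, 0.001, -1.0]]
wrist_force: [0.6, 0.4, -3.6]
opening: 0.011
grasp_force: 88.2
```

```bash
python3 - <<'E'
from h import *
p,d,W,K,T=snap("wrist","w2")
plan(g2w(-37,5,240),108.3)
q=(np.array(g2w(-37,58,174))-T[:3,3])@T[:3,:3];u,v=K[0,2]-K[0,0]*q[0]/q[2],K[1,2]+K[1,1]*q[1]/q[2];print("rod px",u,v)
u,v=int(u),int(v)
a=np.hstack([cv2.resize(p,(426,320)),cv2.resize(p[v-40:v+40,u-40:u+40],(320,320),interpolation=0)])
cv2.imwrite("pics/w2c.png",a[...,::-1])
E
```

```text
now [ 0.5039 -0.1284  0.2413] yaw 108.34 t 15.25 | roll 0.007 shift after roll [ 0.008 -0.025  0.031] shift w/o roll [ 0.008 -0.025  0.031]
rod px 258.60587527563297 131.43503061935763
```

View pics/w2c.png

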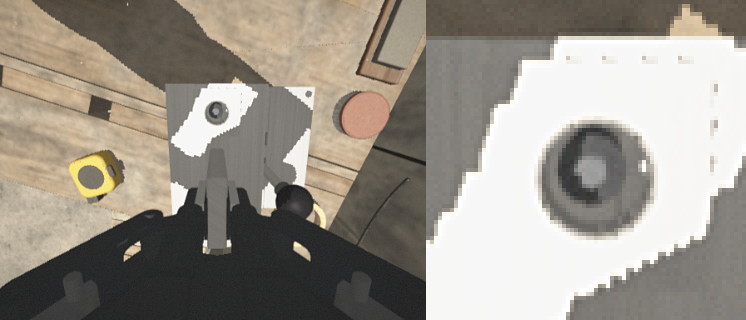

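```bash
cat > al.py <<'E'
from h import *
def ray(u,v,z,K,T):
    r=T[:3,:3]@[(u-K[0,2])/K[0,0],-(v-K[1,2])/K[1,1],-1]; return T[:3,3]+r*(z-T[2,3])/r[2]
def align(name,c,zt):
    z=np.load(f"pics/{name}.npz");p,W,K,T=z["p"],z["W"],z["K"],z["T"]
    g=cv2.cvtColor(p,cv2.COLOR_RGB2GRAY); u,v=c
    m=np.zeros_like(g);s=np.s_[v-22:v+23,u-22:u+23]; m[s]=(g[s]<215)
    n,l,st,ce=cv2.connectedComponentsWithStats(m); k=l[v,u]
    cn=max(cv2.findContours((l==k).astype(np.uint8),0,1)[0],key=cv2.contourArea); e=cv2.fitEllipse(cn); print("hole ellipse",np.round(e[0],2),np.round(e[1],2))
    Wn=W[s].reshape(-1,3); b=Wn[(Wn[:,2]>zt+.012)&(Wn[:,2]<zt+.03)]; zb=np.median(b[:,2]); print("boss z",zb)
    h=ray(*e[0],zb,K,T)
    r=Wn[(Wn[:,2]>.170)&(Wn[:,2]<.180)]; print("rod top n",len(r),r.mean(0).round(4))
    print("hole world",h.round(4),"hole g",w2g(h).round(2),"rod g",w2g(r.mean(0)).round(2),"plate z",zb-.022)
    return z,h
E
python3 - <<'E'
from al import *
z,h=align("w2",(260,135),.19)
g=cv2.cvtColor(z["p"],cv2.COLOR_RGB2GRAY);print(g[121:151,245:276:1])
# gate fit in this view
W=z["W"];q=w2g(W);m=(abs(q[...,2]-100)<4)&(np.hypot(q[...,0],q[...,1])<140);R=cv2.minAreaRect(np.float32(W[m][:,:2]*1000));print("gate",R)
m=(abs(q[...,2]-200)<5)&(np.hypot(q[...,0]+37,q[...,1]-5)<100);R=cv2.minAreaRect(np.float32(W[m][:,:2]*1000));print("plate",m.sum(),R,np.median(W[m][:,2]))
E
```

```text
hole ellipse [260.01 135.26] [28.44 29.12]
boss z 0.21200117407397467
rod top n 227 [ 0.4869 -0.0795  0.1723]
hole world [ 0.4873 -0.0777  0.212 ] hole g [-35.85  57.95 212.  ] rod g [-36.7   56.41 172.26] plate z 0.19000117407397468
[[247 247 247 247 247 248 249 251 252 236 244 213 194 192 184 185 188 201
  201 199 219 236 248 250 249 247 247 247 247 247 247]
 [247 247 247 247 248 249 252 243 214 156 182 148 125 110  88  95 102 128
  132 143 167 191 219 236 250 250 248 248 247 247 247]
 [247 247 247 248 250 253 246 201 177 142 121  80  56  57  54  50  56  67
   87 113 125 138 177 199 228 247 252 249 247 247 247]
 [247 247 248 250 253 237 200 155 130 117  83  48  55  79  78  76  73  59
   59  79 107 118 131 150 193 194 237 252 248 247 247]
 [247 248 249 253 231 196 150 131 119  81  53  55  70 109 109 100  96  88
   84  70  82 118 134 132 139 124 175 250 250 248 247]
 [247 249 252 241 195 150 127 123  93  61  57  61  89 109 107 102 101 103
  104  88  74 106 133 134 130 129 179 234 250 249 247]
 [248 251 248 201 154 130 125 108  62  60  61  71 107 108 103 104 104 104
  102  99  88  91 
[... 2541 characters left out ...]
 105 105 105 118 115
  104 104 104 113 139 167 165 241 250 249 247 247 247]
 [247 247 247 248 249 252 248 229 192 169 145 116 108 105 104 102 119 117
  107 111 135 175 200 222 224 252 250 248 247 247 247]
 [247 247 247 247 248 248 250 251 246 227 206 179 167 151 147 132 139 152
  165 161 160 227 241 245 249 249 248 247 247 247 247]
 [247 247 247 247 247 247 248 249 250 250 245 234 232 213 210 193 201 210
  223 229 223 248 249 248 248 247 247 247 247 247 247]]
gate ((558.3400268554688, -117.13379669189453), (135.05288696289062, 165.5762939453125), 18.79684829711914)
plate 11192 ((504.39453125, -128.8170166015625), (82.46983337402344, 150.4962158203125), 18.353660583496094) 0.20009161230630337
```

```bash
python3 - <<'E'
from al import *
z=np.load("pics/w2.npz");K,T=z["K"],z["T"]
h=ray(260,135.3,.212,K,T);r=ray(258.7,133.4,.175,K,T);print(w2g(h),w2g(r))
d=w2g(r)-w2g(h);print("move g x,y",d[:2]," tool units: x(=gy)",d[1]/40," y(=gx)",d[0]/40)
# depth-based rod: high points
W=w2g(z["W"])[110:160,235:285];m=(W[...,2]>171)&(W[...,2]<178);print(W[m].mean(0),np.unique(np.round(W[m][:,2]),return_counts=True))
E
```

```text
[-35.85906593  57.92416229 212.        ] [-36.92133114  56.5738228  175.        ]
move g x,y [-1.06226521 -1.35033949]  tool units: x(=gy) -0.03375848718886445  y(=gx) -0.02655663032484288
[-36.81313583  56.5417015  172.74048051] (array([171., 172., 173., 174., 175., 176.]), array([29, 54, 48, 32, 12,  2]))
```

Emit:
{"api": "carry_out", "payload": {"steps": [[[-0.034, -0.027, 0], 0, 4], [[0, 0, 0], 0, 4], [[0, 0, 0.15], 0, 4], [[0, 0, 0.1], 0, 4], [[0, 0, 0.08], 0, 4], [[0, 0, 0.07], 0, 4], [[0, 0, 0.07], 0, 4], [[0, 0, 0.07], 0, 4], [[0, 0, 0.06], 0, 4], [[0, 0, 0], 0, 4]]}}

```text
clock: 16.25
tool_pos: [0.5028, -0.1299, 0.2165]
tool_rot: [[-0.315, 0.949, -0.001], [0.949, 0.315, 0.0], [0.0, -0.001, -1.0]]
wrist_force: [-0.8, 0.3, -3.7]
opening: 0.0109
grasp_force: 88.3
```

```bash
python3 - <<'E'
from al import *
s=manip.read_state();print(np.round(s["wrist_force"],1),np.round(s["ft_torque"],2),w2g(s["tool_pos"]))
p,d,W,K,T=snap("wrist","w3")
W=w2g(W);m=(abs(W[...,0]+37)<35)&(abs(W[...,1]-20)<20)&(W[...,2]>150);
print("plate z hist",np.median(W[m][:,2]))
cv2.imwrite("pics/w3c.png",cv2.resize(p[80:200,190:330],(700,600),interpolation=0)[...,::-1])
E
```

```text
[-0.8  0.3 -3.7] [-0.02  0.    0.  ] [-37.421656     3.57789686 216.54311949]
plate z hist 295.0493383357835
```

View pics/w3c.png

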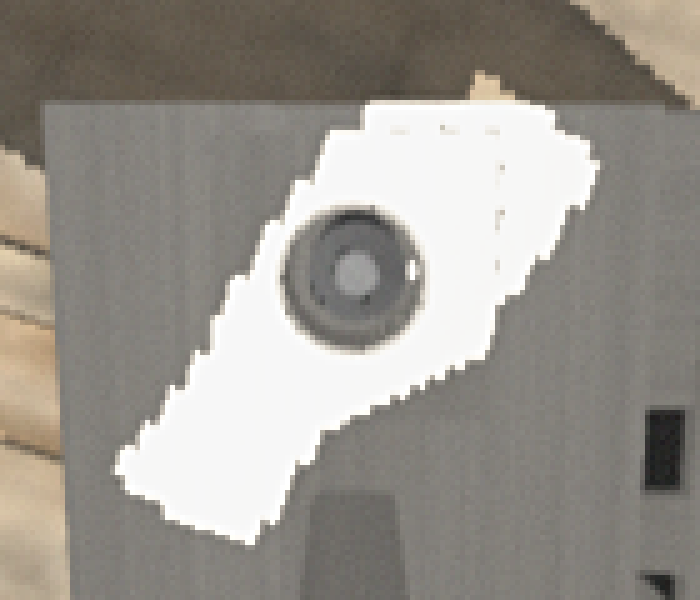

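Emit:
{"api": "carry_out", "payload": {"steps": [[[0, 0, 0.1], 0, 4], [[0, 0, 0.15], 0, 4], [[0, 0, 0.2], 0, 4], [[0, 0, 0.2], 0, 4], [[0, 0, 0.2], 0, 4], [[0, 0, 0.2], 0, 4], [[0, 0, 0.2], 0, 4], [[0, 0, 0.15], 0, 4], [[0, 0, 0.1], 0, 4], [[0, 0, 0], 0, 4]]}}

```text
clock: 17.3
tool_pos: [0.5028, -0.1298, 0.1563]
tool_rot: [[-0.315, 0.949, -0.001], [0.949, 0.315, 0.0], [0.001, -0.001, -1.0]]
wrist_force: [-0.3, 0.6, -4.4]
opening: 0.0106
grasp_force: 88.2
```

```bash
python3 - <<'E'
from al import *
s=manip.read_state();print(np.round(s["wrist_force"],1),np.round(s["ft_torque"],2),w2g(s["tool_pos"]))
E
```

```text
[-0.3  0.6 -4.4] [0.03 0.01 0.04] [-37.50431704   3.61785823 156.31525639]
```

Emit:
{"api": "carry_out", "payload": {"steps": [[[0, 0, 0.04], 0, 4], [[0, 0, 0.04], 0, 4], [[0, 0, 0.03], 0, 4], [[0, 0, 0.03], 0, 4], [[0, 0, 0.02], 0, 4], [[0, 0, 0.01], 0, 4], [[0, 0, 0], 0, 4], [[0, 0, 0], 0, 4], [[0, 0, 0], 0, 4], [[0, 0, 0], 0, 4]]}}

```text
clock: 18.3
tool_pos: [0.5031, -0.1299, 0.1502]
tool_rot: [[-0.315, 0.949, 0.0], [0.949, 0.315, -0.0], [-0.0, 0.0, -1.0]]
wrist_force: [-0.6, -0.7, -2.0]
opening: 0.0107
grasp_force: 88.4
```

Emit:
{"api": "carry_out", "payload": {"steps": [[[0, 0, 0.015], 0, 4], [[0, 0, 0.01], 0, 4], [[0, 0, 0], 0, 4], [[0, 0, 0], 0, 4], [[0, 0, 0], 0, 4], [[0, 0, 0], 0, 4], [[0, 0, 0], 0, 4], [[0, 0, 0], 0, 4], [[0, 0, 0], 0, 4], [[0, 0, 0], 0, 4]]}}

```text
clock: 19.3
tool_pos: [0.503, -0.13, 0.1501]
tool_rot: [[-0.315, 0.949, 0.0], [0.949, 0.315, -0.0], [-0.0, 0.0, -1.0]]
wrist_force: [-5.4, -0.2, 9.3]
opening: 0.0105
grasp_force: 90.4
```

```bash
python3 - <<'E'
from al import *
s=manip.read_state();print(np.round(s["wrist_force"],1),w2g(s["tool_pos"]))
p,d,W,K,T=snap("wrist","w4"); q=w2g(W)
for n,lo,hi in(("plate",106,115),("boss",118,126),("gate",95,104)):
    m=(q[...,2]>lo)&(q[...,2]<hi)&(np.hypot(q[...,0],q[...,1])<140); m=cv2.morphologyEx(m.astype(np.uint8),cv2.MORPH_OPEN,np.ones((3,3)))>0
    P=q[m]; print(n,len(P),cv2.minAreaRect(np.float32(P[:,:2])),"z plane",np.linalg.lstsq(np.c_[P[:,:2],np.ones(len(P))],P[:,2],rcond=None)[0])
cv2.imwrite("pics/w4c.png",cv2.resize(p,(800,600))[...,::-1])
E
```

```text
[-5.4 -0.2  9.3] [-37.34126139   3.42261594 150.09042159]
plate 11223 ((-24.100563049316406, 2.9122085571289062), (108.11286926269531, 150.61358642578125), 0.2129095196723938) z plane [-3.61465230e-05 -1.22696958e-03  1.09003806e+02]
boss 2485 ((-18.146461486816406, 22.482608795166016), (47.65523147583008, 125.29947662353516), 29.503753662109375) z plane [ 4.47782636e-04 -5.79844907e-03  1.21298640e+02]
gate 17598 ((0.7126541137695312, -1.3549118041992188), (172.6022491455078, 165.7622833251953), 0.2624797821044922) z plane [-1.20510185e-06 -1.45045031e-04  9.88405453e+01]
```

View pics/w4c.png

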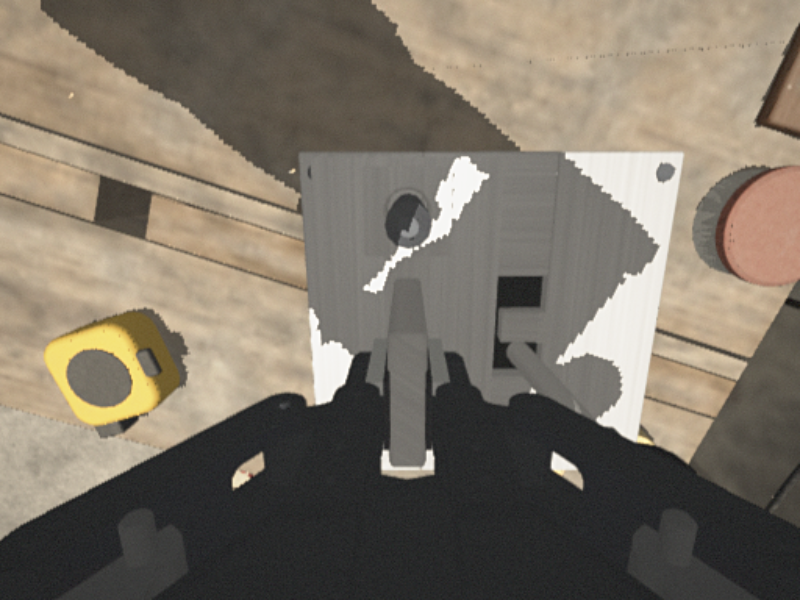

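Emit:
{"api": "carry_out", "payload": {"steps": [[[0, 0, 0], 0, 45], [[0, 0, 0], 0, 45], [[0, 0, 0], 0, 45], [[0, 0, 0], 0, 45], [[0, 0, 0], 0, 45], [[0, 0, -0.2], 0, 45], [[0, 0, -0.5], 0, 45], [[0, 0, -0.8], 0, 45], [[0, 0, -0.8], 0, 45], [[0, 0, -0.8], 0, 45]]}}

```text
clock: 20.35
tool_pos: [0.5029, -0.1299, 0.2749]
tool_rot: [[-0.315, 0.949, 0.0], [0.949, 0.315, -0.0], [-0.0, 0.0, -1.0]]
wrist_force: [-0.1, -0.1, 0.1]
opening: 0.045
grasp_force: 0.0
```

```bash
python3 - <<'E'
from al import *
from scipy.optimize import least_squares
s=manip.read_state();print(np.round(s["wrist_force"],1),w2g(s["tool_pos"]),s["opening"])
p,d,W,K,T=snap("wrist","w5"); q=w2g(W)
for n,lo,hi in(("plate",106,115),("gate",95,104),("tab",174,187)):
    m=(q[...,2]>lo)&(q[...,2]<hi)&(np.hypot(q[...,0],q[...,1])<140)
    if n!="gate": m&=q[...,0]<12
    m=cv2.morphologyEx(m.astype(np.uint8),cv2.MORPH_OPEN,np.ones((3,3)))>0
    P=q[m]
    if len(P)>9: print(n,len(P),cv2.minAreaRect(np.float32(P[:,:2])),np.median(P[:,2]))
a=snap("scene","s5")[0]; W=w2g(np.load("pics/s5.npz")["W"])
m=(np.hypot(W[...,0]-44,W[...,1]+36)<26)&(W[...,2]>165)&(W[...,2]<205);P=W[m];f=lambda c:np.linalg.norm(P-c,axis=1)-19
if len(P)>20:print("knob",len(P),least_squares(f,[44,-36,175],loss="soft_l1").x)
cv2.imwrite("pics/s5c.png",np.hstack([cv2.resize(p,(400,300)),cv2.resize(a[170:320,200:400],(400,300))])[...,::-1])
E
```

```text
[-0.1 -0.1  0.1] [-37.37797709   3.55741858 274.87224628] 0.04495377431935305
plate 6786 ((-37.03392791748047, 2.9507217407226562), (82.21846771240234, 149.4361114501953), 0.09366951137781143) 108.99286134661665
gate 7617 ((0.3571624755859375, -1.7683334350585938), (172.01805114746094, 165.88612365722656), 0.19054579734802246) 98.92429666038171
tab 593 ((-37.381919860839844, 3.443531036376953), (11.197874069213867, 45.32093811035156), 0.36099690198898315) 179.7756667152934
knob 210 [ 45.52142924 -34.90454193 175.91808342]
```

View pics/s5c.png

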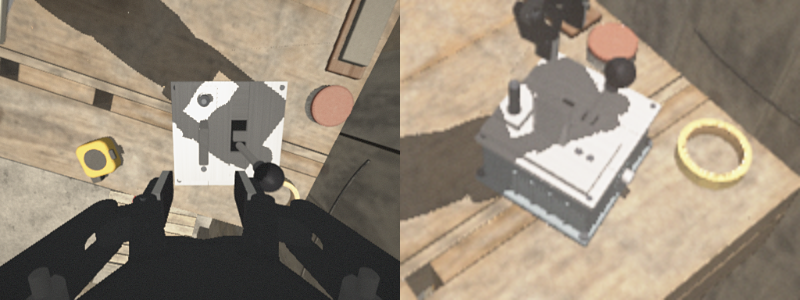

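The plate lies flat and square on the gate with the rod through its boss. The lever is fully forward in the right slot, the bystanders are in place, and the gripper is clear.

```bash
python3 -c "
from workcell import manip; print(manip.hand_in())"
```

```text
the job is handed in; nothing more can be done
None
```

I shifted the lever fully forward into the right-hand slot, fitted the lock plate over the guide rod flat and square on the gate, and handed the job in at about 20 s; the hand-in gave no verdict.

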